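# Hang the sampling dipper on the stand's hook to drip dry

### The arm

A 6-joint arm with a two-finger parallel gripper is mounted at the origin on the work surface. World frame = base frame: x ahead of the robot, y to its left, z up, the work surface at z = 0. Lengths are in m, angles in rad, forces in N, time in s.
With the tool pointing down it reaches from about 0.375 to 0.9 m from the base axis. Payload 3.1 kg.
Tool frame: the origin (TCP) lies on the mounting face of the last link; the fingertips stand 182 mm ahead of it and the grasp point (between the pads) lies 164 mm ahead of it; z points along the fingers, y is the direction in which the jaws open and shut (so a half turn about z gives the same grasp; the last joint's range is limited). The gripper opens to 87 mm and grips with 3 to 60 N. Pads are 19 mm wide; open, the fingers measure 117 mm over their backs; the gripper's body (75 mm by 190 mm) begins 51 mm behind the grasp point.
Start: joints at [1.115, 0.527, 1.433, -0, 1.181, -0.178], TCP at [0.171, 0.601, 0.405] pointing down, gripper open.
Joint ranges: [-3.08, 3.08], [-0.75, 2.2], [0.22, 2.44], [-1.43, 4.57], [0, 2.65], [-2.85, 2.85]. Speed limits (rad/s): [2.79, 2.79, 3.14, 3.14, 3.14, 3.14].

### API

Orientations are given as a unit quaternion [x, y, z, w].
In Python, from plant import observe, get_image, camera_info, job_done gives the robot as it stands. The module is installed in compiled form; this text tells all that it offers.
- The arm moves only by the shell command python3 -m handwheel 'ROWS'. ROWS is JSON, a list of rows, each an object with "rotation": the turn, a rotation vector about the tool's x, y, z in degrees, a list of three; "translation": the shift along the tool's x, y, z in cm, a list of three; "fingers": the finger opening in cm, from 0 to 8.7. A call has 1 to 20 rows; each row is the pose to reach, as a shift and turn from the pose measured when the call began, along the tool's axes at that moment; what a row does not reach only later rows make up. A row lasts 1/8 s, in which the tool goes at most 62.5 mm and 10.7 degrees, less where a joint would pass 70% of its speed; a pose out of reach is approached as far as the arm can. A call with a gripper value outside its range is refused whole. The fingers move at their own pace and stop on an object; the grip force is fixed at half the most. Time passes only in rows, so rows that repeat a pose let the fingers close. It gives the time, the measured TCP pose, the force and the opening at its end, in the units of the state.
- observe(): the state, without advancing time (a new reading comes with each control period).
- get_image(name): name is "scene" or "side" or "wrist"; returns the picture (480x640x3 uint8, blue, green, red); there is no depth.
- camera_info(name): a dict with "intrinsics" (3x3 intrinsics, pixels), "xyz" and "orientation" of the camera in the world. Camera axes: x right, y down, z forward; pixel columns grow to the right and rows downward; lengths in m; the calibration is good to about 2 mm. A picture is of the moment at which its call begins: read the wrist's pose just before it. camera_info takes no time and is no camera call; for the wrist camera it gives the pose at the moment of the call.
- job_done(): hands the job in, once; it reports no verdict.
The state is a dict: "time_s": time; "qpos": joint angles; "joint_velocities": joint speeds; "effort": joint torques, N m; "position": TCP position; "tcp_rot": TCP orientation; "force": force on the tool from outside, world axes, zero at the start; "moment": the same for the moment, N m; "opening": opening from 0.0 (shut) to 1.0 (fully open).
Only numpy, scipy, OpenCV 4.12 (cv2) and the standard library are available. Lean on these libraries where they do the work, as an engineer would, in place of code of your own. Each camera call takes 0.05 s, during which the arm holds its last target. There are 200 camera calls.

### The job

Pick up the steel sampling dipper standing on the bench and hang it by the eye of its handle in the bend of the hook on the support stand, with the cup on the side away from the stand's upright rod. The cup's weight pulls the handle aslant, so ease the eye down until the hook carries it, let it take its hanging slope while you still have hold of it, and only then let go: no drop, no swing, no leaning on the hook. Do not push the stand about or disturb the other things on the bench.

Things in the scene. Friction and masses are not known exactly. Their poses are not given: they have to be found in the camera images.
- dipper: Stainless steel dipper, 218 mm tall, 0.26 to 0.40 kg, standing on its cup (68 mm across, 62 mm high). Origin: centre of the cup's underside; z up, +x from the cup to the handle. Handle: upright strip at x = 36.5 mm, 4 mm thick (x), 18 mm wide (y), from z = 12 to 166 mm, with a long closed eye on top. Centre of mass at about x = 8, z = 45 mm, to the cup's side of the handle.
- dipper_eye (a point): Centre of the handle's eye, dipper frame (36.5, 0, 191) mm. The eye is a flat long oval in the y-z plane, outside 34 mm wide (y), 54 mm high (z), 7 mm thick (x); its opening is 20 mm wide and 40 mm high. Its flat upright sides are the place to grip. Axes as the dipper's.
- dipper_crown (a point): Middle of the underside of the eye's top bar (round, 7 mm thick, along y), dipper frame (36.5, 0, 211) mm: this bears on the hook. Hung freely from it, the dipper leans about 0.17 rad: the handle's lower end moves towards the dipper's +x side, until the centre of mass is under the crown.
- dipper_lip (a point): Point of the cup's rim farthest from the handle, dipper frame (-34, 0, 62) mm.
- stand: Laboratory support stand, loose, 2 kg; slides if pushed with about 10 N or more. Origin: centre of the underside of its base (230 mm along x, 150 mm along y, 12 mm thick). Upright rod 12 mm thick at x = +78 mm, 340 mm high. A boss head clamped on it (30 mm cube, thumbscrews out to y = +37 and -35 mm) holds the hook, which points along -x from the rod; see hook_line.
- hook_line (a point): Fixed point of the stand, stand frame (-8, 0, 267) mm, axes as the stand's. The bend of the hook is straight above or below it: the boss head is clamped anew each time, so the top of the rod in the bend is anywhere within 8 mm above or below this point (not measured: find it by feel or by eye). The boss head's top is 19 mm above the top of the bend.
- tip_line (a point): Fixed point of the stand, stand frame (-29, 0, 267) mm, plumb with the end of the hook's tip. The hook is a 7 mm round rod in the stand's x-z plane: the bend is level 4 mm to either side of x = -8 mm; towards +x it rises 7 mm to the straight shank (x = +11 mm to the boss head at +59 mm); towards -x it rises 10 mm to the upturned tip. Bend and tip together are 17 mm high.
- tube_rack: Bystander: wire test-tube rack, 80 x 220 x 77 mm, origin at the centre of its underside.
- beaker: Bystander: glass beaker, 68 mm across, 90 mm high, origin at the centre of its underside.
- tape_roll: Bystander: roll of paper tape lying flat, 96 mm across, 24 mm high, origin at the centre of its underside.
Mind the look-alikes: they are no part of the job. What is shaped like the dipper but brown is not meant.

How it is judged:
On the way, in this order (a step that is already met when the one before it is completed fails the run):
1. the dipper is lifted clear of the bench, held in the fingers (height (world z) of dipper above 0.02 m and contact force between the fingers and dipper above 0.3 N), for 0.2 s.
2. the crown of the eye bears on the bend of the hook while the fingers still have hold of the dipper (contact force between dipper and stand above 1 N and contact force between the fingers and dipper above 0.1 N and x of dipper_crown in the frame of hook_line between -0.01 and 0.01 m and z of dipper_crown in the frame of hook_line between -0.012 and 0.013 m), for 0.2 s.
At the end, for the whole second after the job is handed in: The dipper hangs at rest (below 40 mm/s and 0.3 rad/s) from the hook, released: the crown of its eye rests on the bend of the hook, within 8 mm of the bend's middle along and across the hook, the cup's lip at least 20 mm out on the tip's side, the stand upright (x of dipper_crown in the frame of hook_line between -0.008 and 0.008 m and y of dipper_crown in the frame of hook_line between -0.008 and 0.008 m and z of dipper_crown in the frame of hook_line between -0.012 and 0.013 m and x of dipper_lip in the frame of hook_line below -0.02 m and contact force between dipper and stand above 1 N and linear speed of dipper below 0.04 m/s and angular speed of dipper below 0.3 rad/s and angle between stand's own z axis and vertical below 0.03 rad); the robot touches nothing.
It fails at once if the dipper is pressed or knocked against the stand or its hook with more than 12 N (contact force between dipper and stand above 12 N).
It fails at once if the dipper, let go above the bench, drops or swings (faster than 0.8 rad/s or 150 mm/s) (height (world z) of dipper above 0.02 m and contact force between the fingers and dipper below 0.02 N and (angular speed of dipper above 0.8 rad/s or linear speed of dipper above 0.15 m/s)).
It fails at once if the stand is pushed more than 15 mm (distance of stand from where it was at the start of the episode above 0.015 m).
It fails at once if a bystander is moved more than 20 mm (distance of any of tube_rack, beaker, tape_roll from where it was at the start of the episode above 0.02 m).
It also fails if it takes over 72 s, if anything falls off the work surface, if the arm or the gripper's body presses on something with over 40 N, if the wrist force passes 120 N, or if a joint passes its speed limit or range.

## Working session

There is one attempt and no reset: what is moved stays moved. The work goes in short steps, Python scripts to look and compute and a shell command to move; the robot and the scene stay as the last step left them, time stands still between calls to the robot, and variables do not carry over. Pictures are saved under pics/ and viewed, about 8 in all and at most 12, crops included, and the job is handed in when it is done.

```bash
mkdir -p pics
cat > h.py <<'E'
import numpy as np, cv2
from scipy.spatial.transform import Rotation as R
from plant import observe, get_image, camera_info
def cam(n):
    c=camera_info(n); q=np.array(c["orientation"],float)
    M=R.from_quat(q).as_matrix() if q.size==4 else q
    return np.array(c["intrinsics"]),np.array(c["xyz"]),M
def ray(n,u,v,c=None):
    K,p,M=c or cam(n); d=M@np.linalg.solve(K,[u,v,1]); return p,d/np.linalg.norm(d)
def plane(n,u,v,z,c=None):
    p,d=ray(n,u,v,c); return p+d*(z-p[2])/d[2]
def tri(r1,r2):
    (p,d),(q,e)=r1,r2
    s=np.linalg.lstsq(np.c_[d,-e],q-p,rcond=None)[0]; a=p+s[0]*d;b=q+s[1]*e
    return (a+b)/2,np.linalg.norm(a-b)
def proj(n,X,c=None):
    K,p,M=c or cam(n); y=K@(M.T@(np.array(X)-p)); return y[:2]/y[2]
E
python3 - <<'E'
from h import *
for n in ("scene","side"):
    cv2.imwrite(f"pics/{n}0.png",get_image(n)); K,p,M=cam(n); print(n,K.tolist(),p,M.round(3).tolist())
print(observe())
E
```

```text
scene [[504.4989993119607, 0.0, 326.33341654159085], [0.0, 504.4989993119607, 232.701229766682], [0.0, 0.0, 1.0]] [ 1.20197376 -0.55833499  0.84030639] [[0.645, 0.476, -0.597], [0.764, -0.399, 0.507], [0.003, -0.784, -0.621]]
side [[576.2951811449425, 0.0, 331.1097360472121], [0.0, 576.2951811449425, 243.43751992807955], [0.0, 0.0, 1.0]] [ 0.20334434 -0.77558745  1.18663181] [[0.912, -0.306, 0.274], [-0.41, -0.695, 0.591], [0.01, -0.651, -0.759]]
{'time_s': 0.1, 'qpos': array([ 1.11449790e+00,  5.28378023e-01,  1.43377751e+00,  1.83258748e-06,
        1.18135552e+00, -1.78525028e-01]), 'joint_velocities': array([-0.00023654, -0.00116002, -0.00345623,  0.00064619, -0.00031855,
        0.00065256]), 'effort': array([-2.41117395e-04, -4.40982914e+01, -1.77150357e+01,  6.34577614e-02,
        5.33614308e-02, -6.28039879e-05]), 'position': array([0.17123474, 0.60076913, 0.4038651 ]), 'tcp_rot': array([ 1.38440902e-01,  9.90370232e-01, -9.11017331e-04, -3.00178721e-04]), 'force': array([ 0.46506762,  0.72005596, -0.41834789]), 'moment': array([ 0.00631516,  0.01267891, -0.01847923]), 'opening': 1.0034172621450563}
```

View pics/scene0.png

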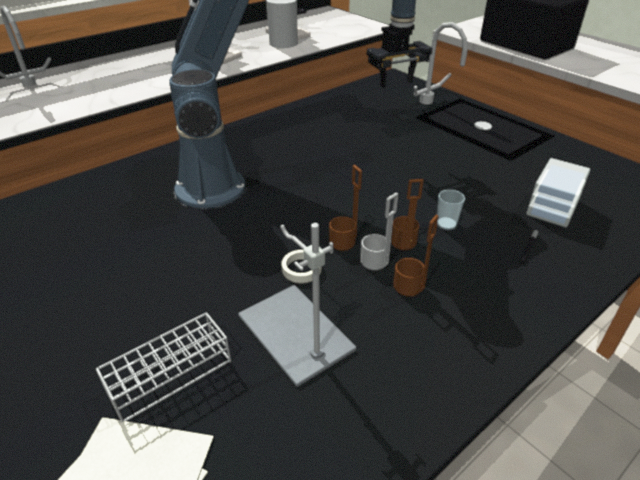

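View pics/side0.png

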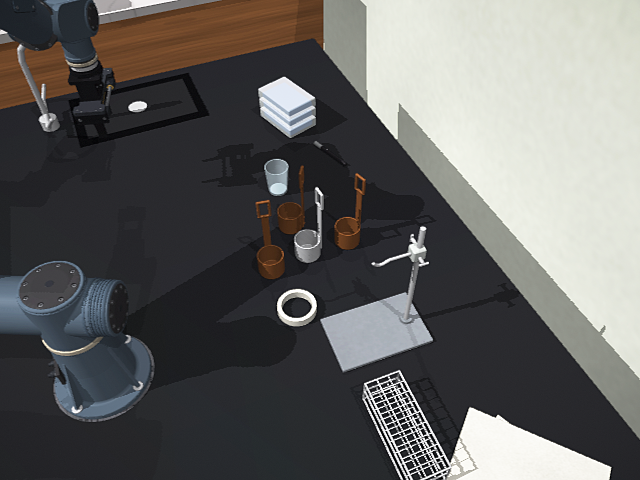

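Candidates for the dipper are:
- The steel one: scene (376,252), side (307,246).
- Three brown look-alikes: scene (343,234), (405,233), (410,277).

I choose the steel one. The stand's hook is at scene (300,240), side (395,258). Next is a close crop of both.

Run:
```python
import cv2, numpy as np
a=cv2.imread("pics/scene0.png");b=cv2.imread("pics/side0.png")
def crop(i,u,v,w=100,h=75): return cv2.resize(i[v:v+h,u:u+w],(400,300),interpolation=cv2.INTER_CUBIC)
cv2.imwrite("pics/c1.png",np.vstack([np.hstack([crop(a,340,190,120,90),crop(a,270,215)]),np.hstack([crop(b,265,180,120,90),crop(b,350,215,)])]))
cv2.imwrite("pics/c2.png",np.hstack([cv2.resize(a[275:395,225:365],(400,343)),cv2.resize(b[280:380,310:440],(400,308))[:308].copy() if 0 else cv2.resize(b[280:380,310:440],(400,343))]))
```

```text
(no output)
```

View pics/c1.png

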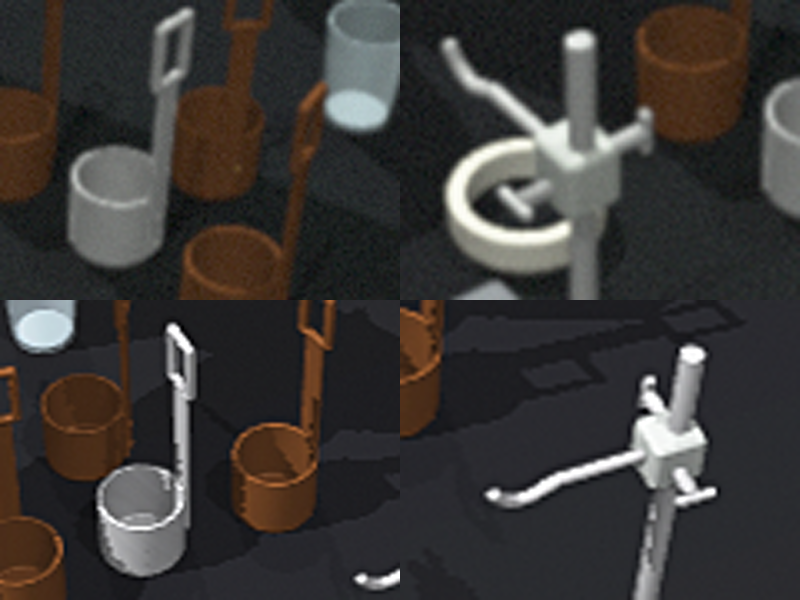

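The top-left and bottom-left crops confirm the grey steel dipper, with its eye at scene (391.6,204.4) and side (319.6,198.3). The hook tip is at scene (282,226) and side (373,264).

Run:
```python
from h import *
cs,cd=cam("scene"),cam("side")
def T(n,a,b):
    X,e=tri(ray("scene",*a,cs),ray("side",*b,cd)); print(n,X.round(4),"gap",round(e,4)); return X
T("eye",(391.6,204.4),(319.6,198.3)); T("eyetopS",(392.5,195),(318.6,190))
for n,c,uv in(("scene",cs,(374.8,242.5)),("side",cd,(307.6,239.1))): print("rim",plane(n,*uv,.062,c))
T("rodtop",(315,225),(423,228.7)); T("tip",(282.5,226.2),(373,264))
# base mask corners
for n,c,box in(("scene",cs,(235,280,360,385)),("side",cd,(315,288,438,375))):
    i=cv2.imread(f"pics/{n}0.png");u0,v0,u1,v1=box
    m=np.zeros(i.shape[:2],np.uint8); m[v0:v1,u0:u1]=(i.min(2)>75)[v0:v1,u0:u1]
    k=max(cv2.findContours(m,0,2)[0],key=cv2.contourArea); 
    P=np.array([plane(n,u,v,.012,c)[:2] for u,v in k[:,0]],np.float32)
    print(n,cv2.contourArea(k),cv2.minAreaRect(P)); q=cv2.approxPolyDP(cv2.convexHull(k),6,True)[:,0]
    print([ (tuple(map(int,p)),plane(n,*p,.012,c)[:2].round(3).tolist()) for p in q])
# wire of others
for nm,a,b,z in(("tape",(302,266),(297,307),.024),("beaker",(451,200),(277,165),.09),("brownA",(343,226),(271,252),.062),("brownB",(405,228),(290,210),.062),("brownC",(410,267),(348,226),.062)):
    print(nm,plane("scene",*a,z,cs).round(3),plane("side",*b,z,cd).round(3))
```

```text
eye [0.5964 0.144  0.193 ] gap 0.0042
eyetopS [0.5952 0.1463 0.2178] gap 0.0017
rim [0.55817009 0.14282114 0.062     ]
rim [0.55957704 0.13775244 0.062     ]
rodtop [ 0.693  -0.1517  0.3385] gap 0.0033
tip [ 0.5894 -0.1455  0.2715] gap 0.0037
scene 6186.0 ((0.6094094514846802, -0.12034434825181961), (0.2057712972164154, 0.24933576583862305), 86.89405059814453)
[((318, 280), [0.53, -0.013]), ((355, 348), [0.734, -0.083]), ((295, 384), [0.723, -0.229]), ((238, 313), [0.498, -0.214]), ((290, 280), [0.488, -0.064])]
side 5216.0 ((0.6261135935783386, -0.14865872263908386), (0.15951436758041382, 0.25666239857673645), 87.24352264404297)
[((414, 288), [0.758, -0.081]), ((432, 340), [0.722, -0.23]), ((343, 371), [0.496, -0.218]), ((320, 319), [0.504, -0.07])]
tape [ 0.478 -0.02   0.024] [ 0.464 -0.023  0.024]
beaker [0.584 0.393 0.09 ] [0.579 0.407 0.09 ]
brownA [0.46  0.127 0.062] [0.458 0.135 0.062]
brownB [0.566 0.241 0.062] [0.556 0.253 0.062]
brownC [0.673 0.143 0.062] [0.675 0.137 0.062]
```

```bash
cat >> h.py <<'E'
def goal(yaw,tilt=0):
    # tool z down, tool y at world yaw+90deg; tilt (deg) leans about world-side y
    return R.from_euler('z',yaw)*R.from_matrix(np.array([[-1,0,0],[0,1,0],[0,0,-1.]]).T)*R.from_euler('y',-tilt,degrees=True)
def plan(grasp,yaw,tilt=0,depth=.164):
    o=observe(); R0=R.from_quat(o["tcp_rot"]); p0=np.array(o["position"])
    G=goal(yaw,tilt); p=np.array(grasp)-G.apply([0,0,depth])
    print("translation cm",(R0.inv().apply(p-p0)*100).round(2).tolist(),"rotation deg",np.degrees((R0.inv()*G).as_rotvec()).round(2).tolist(),"tcp",p.round(4),"t",o["time_s"],"F",np.round(o["force"],2),"open",round(o["opening"],4))
E
python3 - <<'E'
from h import *
cs,cd=cam("scene"),cam("side")
for n,a,b in(("A eye",(356,177),(263,209)),("B eye",(416,187),(302,175)),("C eye",(433,226),(360,184))):
    X,e=tri(ray("scene",*a,cs),ray("side",*b,cd)); print(n,X.round(3),round(e,3))
plan([.596,.143,.28],.08)
E
```

```text
A eye [0.458 0.166 0.19 ] 0.001
B eye [0.587 0.234 0.197] 0.004
C eye [0.709 0.15  0.194] 0.007
translation cm [-53.4, -32.38, -3.97] rotation deg [-0.1, -0.04, -20.5] tcp [0.596 0.143 0.444] t 0.1 F [ 0.47  0.72 -0.42] open 1.0034
```

```bash
python3 -m handwheel '[{"translation":[0,0,-4],"rotation":[0,0,0],"fingers":6.5},{"translation":[-53.4,-32.4,-4],"rotation":[0,0,-20.5],"fingers":6.5},{"translation":[-53.4,-32.4,-4],"rotation":[0,0,-20.5],"fingers":6.5},{"translation":[-53.4,-32.4,-4],"rotation":[0,0,-20.5],"fingers":6.5},{"translation":[-53.4,-32.4,-4],"rotation":[0,0,-20.5],"fingers":6.5},{"translation":[-53.4,-32.4,-4],"rotation":[0,0,-20.5],"fingers":6.5},{"translation":[-53.4,-32.4,-4],"rotation":[0,0,-20.5],"fingers":6.5},{"translation":[-53.4,-32.4,-4],"rotation":[0,0,-20.5],"fingers":6.5},{"translation":[-53.4,-32.4,-4],"rotation":[0,0,-20.5],"fingers":6.5},{"translation":[-53.4,-32.4,-4],"rotation":[0,0,-20.5],"fingers":6.5},{"translation":[-53.4,-32.4,-4],"rotation":[0,0,-20.5],"fingers":6.5},{"translation":[-53.4,-32.4,-4],"rotation":[0,0,-20.5],"fingers":6.5},{"translation":[-53.4,-32.4,-4],"rotation":[0,0,-20.5],"fingers":6.5},{"translation":[-53.4,-32.4,-4],"rotation":[0,0,-20.5],"fingers":6.5},{"translation":[-53.4,-32.4,-4],"rotation":[0,0,-20.5],"fingers":6.5},{"translation":[-53.4,-32.4,-4],"rotation":[0,0,-20.5],"fingers":6.5}]'
python3 - <<'E'
from h import *
c=cam("wrist"); i=get_image("wrist"); cv2.imwrite("pics/w1.png",i); print(c[1],c[2].round(3).tolist(),c[0].tolist())
plan([.596,.143,.191],.08)
for p in([.596,.143,.218],[.596,.16,.2],[.559,.140,.062]): print(proj("wrist",p,c))
E
```

```text
time_s: 2.1
position: [0.5954, 0.1438, 0.4446]
tcp_rot: [-0.041, 0.999, -0.001, -0.0]
force: [0.4, 0.0, 0.3]
opening: 0.746
[0.53057685 0.13848885 0.42388399] [[-0.081, 0.967, 0.241], [0.997, 0.079, 0.018], [-0.002, 0.241, -0.97]] [[410.1967965819054, 0.0, 320.834690893675], [0.0, 410.1967965819054, 236.04327749581427], [0.0, 0.0, 1.0]]
translation cm [-0.05, -0.05, 8.95] rotation deg [-0.1, -0.05, 0.07] tcp [0.596 0.143 0.355] t 2.15 F [-0.7   0.23 -0.63] open 0.7506
[319.90570751 262.53278322]
[349.80636793 255.24779424]
[320.59029295 167.57587317]
```

View pics/w1.png

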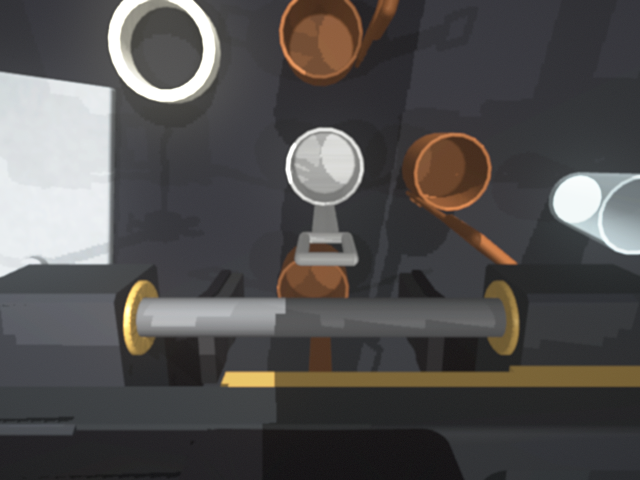

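The wrist view shows the steel dipper: cup rim at (325,166), eye's top bar centred on (327,257) and nearly level in the picture, so the yaw is aligned.

Run:
```python
from h import *
c=cam("wrist")
e=plane("wrist",327,256.5,.2145,c); r=plane("wrist",325,166,.062,c); print(e,r,np.hypot(*(e-r)[:2]),np.arctan2(*(e-r)[1::-1]))
plan([e[0],e[1],.191],.09)
```

```text
[0.59359488 0.14638055 0.2145    ] [0.55748983 0.14354046 0.062     ] 0.03621658329714711 0.07850008831300816
translation cm [0.16, 0.31, 8.95] rotation deg [-0.1, -0.05, -0.5] tcp [0.5936 0.1464 0.355 ] t 2.15 F [-0.7   0.23 -0.63] open 0.7506
```

```bash
python3 -m handwheel '[{"translation":[0.2,0.3,3],"rotation":[0,0,0],"fingers":6.5},{"translation":[0.2,0.3,6],"rotation":[0,0,0],"fingers":6.5},{"translation":[0.2,0.3,8.9],"rotation":[0,0,0],"fingers":6.5},{"translation":[0.2,0.3,8.9],"rotation":[0,0,0],"fingers":6.5},{"translation":[0.2,0.3,8.9],"rotation":[0,0,0],"fingers":5},{"translation":[0.2,0.3,8.9],"rotation":[0,0,0],"fingers":4},{"translation":[0.2,0.3,8.9],"rotation":[0,0,0],"fingers":3},{"translation":[0.2,0.3,8.9],"rotation":[0,0,0],"fingers":0},{"translation":[0.2,0.3,8.9],"rotation":[0,0,0],"fingers":0},{"translation":[0.2,0.3,8.9],"rotation":[0,0,0],"fingers":0}]'
```

```text
time_s: 3.4
position: [0.5934, 0.1463, 0.3562]
tcp_rot: [-0.041, 0.999, -0.001, 0.0]
force: [0.2, -0.6, 4.1]
opening: 0.387
```

```bash
python3 -m handwheel '[{"translation":[0,0,-1],"rotation":[0,0,0],"fingers":0},{"translation":[0,0,-3],"rotation":[0,0,0],"fingers":0},{"translation":[0,0,-5],"rotation":[0,0,0],"fingers":0},{"translation":[0,0,-7],"rotation":[0,0,0],"fingers":0},{"translation":[0,0,-9],"rotation":[0,0,0],"fingers":0},{"translation":[0,0,-11],"rotation":[0,0,0],"fingers":0},{"translation":[0,0,-13],"rotation":[0,0,0],"fingers":0},{"translation":[0,0,-14],"rotation":[0,0,0],"fingers":0},{"translation":[0,0,-14],"rotation":[0,0,0],"fingers":0},{"translation":[0,0,-14],"rotation":[0,0,0],"fingers":0},{"translation":[0,0,-14],"rotation":[0,0,0],"fingers":0}]'
python3 - <<'E'
from h import *
for n in("scene","side"): cv2.imwrite(f"pics/{n}1.png",get_image(n))
cs,cd=cam("scene"),cam("side"); print(observe()["force"],observe()["moment"])
# predicted eye centre from pose
o=observe(); e=o["position"]+R.from_quat(o["tcp_rot"]).apply([0,0,.164]); print(e,proj("scene",e,cs),proj("side",e,cd))
a=cv2.imread("pics/scene1.png");b=cv2.imread("pics/side1.png")
def crop(i,p,w=120,h=180): u,v=int(p[0])-w//2,int(p[1])-60; return cv2.resize(i[v:v+h,u:u+w],(400,600),interpolation=cv2.INTER_CUBIC)
cv2.imwrite("pics/lift.png",np.hstack([crop(a,proj("scene",e,cs)),crop(b,proj("side",e,cd))]))
# 20 mm lateral pre-thread point of eye
plan([.55,-.146,.300],-.057,10)
E
```

```text
time_s: 4.78
position: [0.5932, 0.1465, 0.4951]
tcp_rot: [-0.041, 0.999, -0.001, -0.001]
force: [-0.2, 0.6, -3.1]
opening: 0.386
[ 0.18416702 -0.48830242 -2.72233738] [ 0.00115434 -0.06704893 -0.02748879]
[0.59318493 0.14623593 0.33145798] [396.19458531 148.98506151] [317.35723744 153.55113449]
translation cm [9.51, -28.4, 3.45] rotation deg [0.6, -10.03, 7.91] tcp [ 0.5216 -0.1444  0.4615] t 4.875 F [ 0.18 -0.49 -2.72] open 0.3891
```

View pics/lift.png

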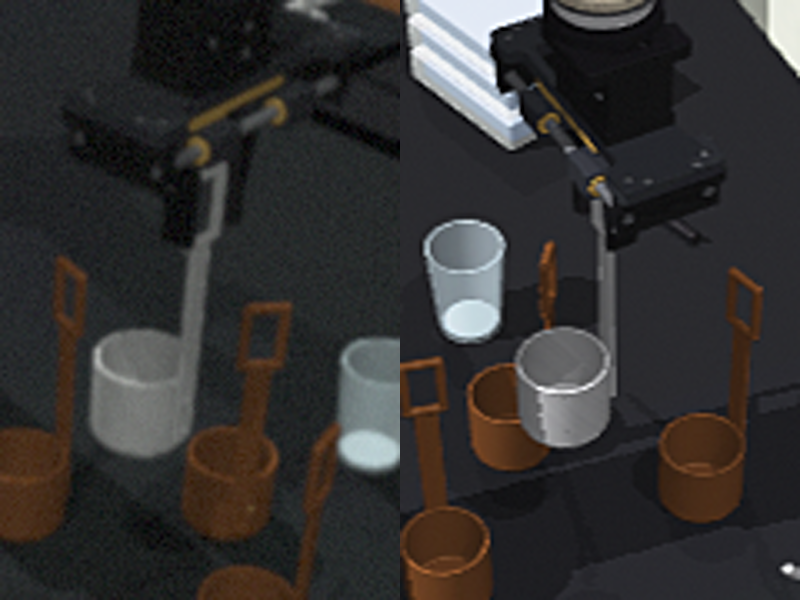

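```bash
python3 -m handwheel '[{"translation":[1,-2,0],"rotation":[0,0,0],"fingers":0},{"translation":[2.5,-5,0],"rotation":[0,-1,1],"fingers":0},{"translation":[4,-8,0],"rotation":[0,-2,2],"fingers":0},{"translation":[5,-11,0],"rotation":[0,-3,3],"fingers":0},{"translation":[6,-14,0],"rotation":[0,-4,4],"fingers":0},{"translation":[7,-17,1],"rotation":[0.2,-5,5],"fingers":0},{"translation":[7.7,-20,1.5],"rotation":[0.3,-6,6],"fingers":0},{"translation":[8.3,-23,2],"rotation":[0.4,-7,7],"fingers":0},{"translation":[9,-25.5,2.6],"rotation":[0.5,-8,7.5],"fingers":0},{"translation":[9.3,-27.5,3],"rotation":[0.6,-9,7.9],"fingers":0},{"translation":[9.5,-28.4,3.4],"rotation":[0.6,-10,7.9],"fingers":0},{"translation":[9.5,-28.4,3.4],"rotation":[0.6,-10,7.9],"fingers":0},{"translation":[9.5,-28.4,3.4],"rotation":[0.6,-10,7.9],"fingers":0},{"translation":[9.5,-28.4,3.4],"rotation":[0.6,-10,7.9],"fingers":0}]'
python3 - <<'E'
from h import *
cs,cd=cam("scene"),cam("side")
X,g=tri(ray("scene",378.6,194.5,cs),ray("side",305.6,199.5,cd)); print("rim at lift",X,g)
for n in("scene","side"): cv2.imwrite(f"pics/{n}2.png",get_image(n))
o=observe(); e=o["position"]+R.from_quat(o["tcp_rot"]).apply([0,0,.164]); print(e,proj("scene",e,cs),proj("side",e,cd),o["force"],o["moment"])
a=cv2.imread("pics/scene2.png");b=cv2.imread("pics/side2.png")
def crop(i,p,w=120,h=180): u,v=int(p[0])-w//2,int(p[1])-70; print(u,v);return cv2.resize(i[v:v+h,u:u+w],(400,600),interpolation=cv2.INTER_CUBIC)
cv2.imwrite("pics/pre.png",np.hstack([crop(a,proj("scene",e,cs)),crop(b,proj("side",e,cd))]))
E
```

```text
time_s: 6.62
position: [0.5217, -0.1436, 0.4622]
tcp_rot: [0.028, 0.996, -0.002, 0.087]
force: [0.5, -1.1, -3.4]
opening: 0.383
rim at lift [0.55915355 0.14140287 0.20328887] 3.0611742758289345e-05
[ 0.55010175 -0.1452975   0.30062689] [268.56829193 204.54382763] [355.88613865 260.10439024] [ 0.34113864  0.47520467 -2.96139602] [ 0.00099093  0.18905927 -0.03194247]
208 134
295 190
```

View pics/pre.png

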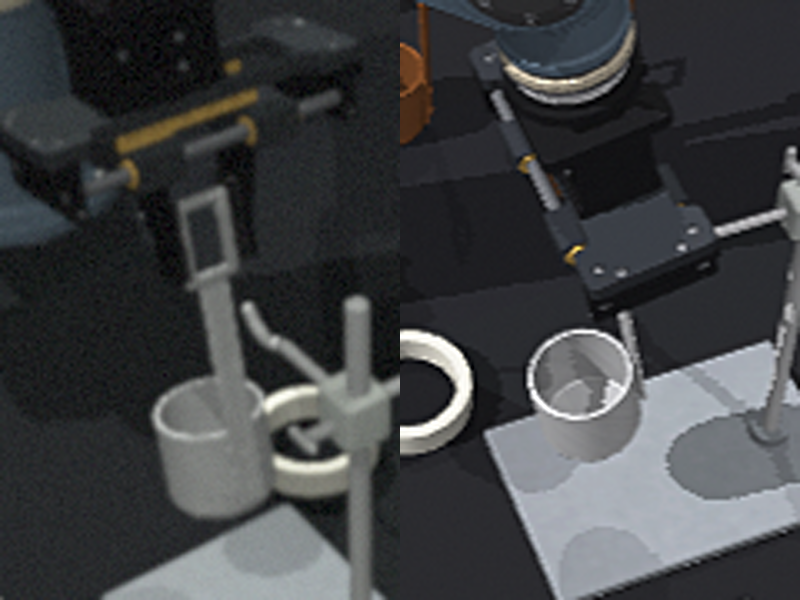

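The eye is at scene (270.4,204.5) (predicted 268.6,204.5) and the hook tip at scene (283,226.4), clear of it. Next I estimate the bend height from the hook's plane.

Run:
```python
from h import *
cs,cd=cam("scene"),cam("side")
yaw=-.057; ax=np.array([np.cos(yaw),np.sin(yaw),0]); n=np.array([-ax[1],ax[0],0]); H=np.array([.607,-.147,.267])
def hp(r): p,d=r; X=p+d*(n@(H-p))/(n@d); return round(float((X-H)@ax-.008)*1000,1),round(float(X[2])*1000,1)
print("stand-x, z (mm)")
for nm,c,pts in(("scene",cs,[(282.5,226.2),(290,236.2),(295,238.5),(303.75,245),(307,247.5)]),("side",cd,[(373,264),(378.7,265),(385,261.5),(400,257),(407,255)])):
    print(nm,[hp(ray(nm,*p,c)) for p in pts])
# rod axis / boss top, on rod x=78
i=cv2.imread("pics/scene0.png"); 
print("eye on z plane",plane("scene",270.4,204.5,.3006,cs))
plan(H-ax*.045+[0,0,.0015],yaw,10)
plan(H+[0,0,.0015],yaw,10)
```

```text
stand-x, z (mm)
scene [(-22.4, 275.6), (1.7, 267.6), (18.2, 272.9), (45.6, 276.1), (55.4, 277.1)]
side [(-25.0, 269.0), (-11.6, 259.8), (2.1, 265.3), (36.1, 265.3), (52.2, 264.9)]
eye on z plane [ 0.55213025 -0.14259652  0.3006    ]
translation cm [-0.61, 0.15, 3.37] rotation deg [0.0, -0.02, 0.07] tcp [ 0.5336 -0.1428  0.43  ] t 6.725 F [ 0.34  0.48 -2.96] open 0.3837
translation cm [-5.04, 0.15, 4.15] rotation deg [0.0, -0.02, 0.07] tcp [ 0.5786 -0.1454  0.43  ] t 6.725 F [ 0.34  0.48 -2.96] open 0.3837
```

```bash
python3 -m handwheel '[{"translation":[-0.2,0.1,1],"rotation":[0,0,0],"fingers":0},{"translation":[-0.4,0.1,2],"rotation":[0,0,0],"fingers":0},{"translation":[-0.6,0.15,3],"rotation":[0,0,0],"fingers":0},{"translation":[-0.6,0.15,3.4],"rotation":[0,0,0],"fingers":0},{"translation":[-0.6,0.15,3.4],"rotation":[0,0,0],"fingers":0},{"translation":[-0.6,0.15,3.4],"rotation":[0,0,0],"fingers":0}]'
python3 - <<'E'
from h import *
cs,cd=cam("scene"),cam("side")
for n in("scene","side"): cv2.imwrite(f"pics/{n}3.png",get_image(n))
o=observe(); e=o["position"]+R.from_quat(o["tcp_rot"]).apply([0,0,.164]); print(e)
a=cv2.imread("pics/scene3.png");b=cv2.imread("pics/side3.png")
def crop(i,p,w=60,h=70): u,v=int(p[0])-20,int(p[1])-30; print(u,v);return cv2.resize(i[v:v+h,u:u+w],(400,467),interpolation=cv2.INTER_CUBIC)
cv2.imwrite("pics/pre2.png",np.hstack([crop(a,proj("scene",e,cs)),crop(b,proj("side",e,cd))]))
plan([.607,-.147,.2685],-.057,10)
E
```

```text
time_s: 7.48
position: [0.5337, -0.1429, 0.4299]
tcp_rot: [0.028, 0.996, -0.003, 0.087]
force: [-0.6, 0.2, -3.8]
opening: 0.388
[ 0.56213639 -0.14461779  0.26863758]
253 191
340 237
translation cm [-4.43, 0.01, 0.8] rotation deg [-0.02, 0.03, 0.07] tcp [ 0.5786 -0.1454  0.43  ] t 7.575 F [-0.28 -0.18 -2.17] open 0.3838
```

View pics/pre2.png

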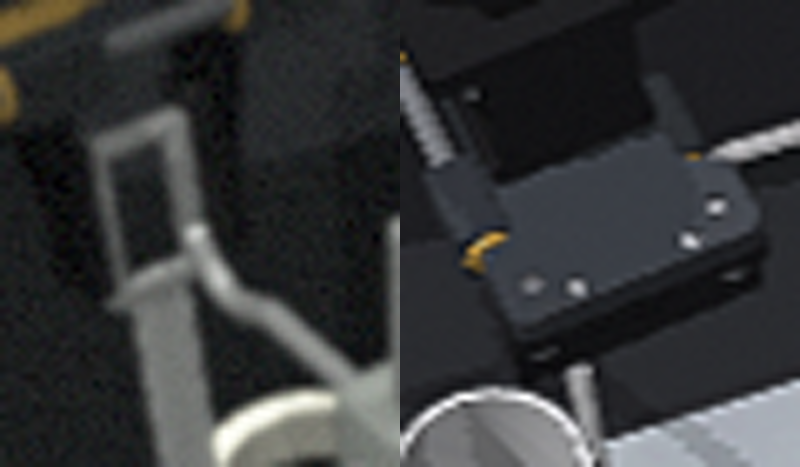

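Run:
```python
from h import *
cs=cam("scene"); e=np.array([.5621,-.1446,.2686]); ax=np.array([np.cos(.057),-np.sin(.057),0]); yy=np.array([.057,1,0])
S=400/60; f=lambda X:(proj("scene",X,cs)-[253,191])*S
print("eye pred",f(e)); 
for s in(.021,.045): print(s,f(e+ax*s)-f(e))
print("per mm z",(f(e+[0,0,.01])-f(e))/10,"per mm y",(f(e+.01*yy)-f(e))/10,"per mm x",(f(e+.01*ax)-f(e))/10)
```

```text
eye pred [138.13313017 201.29903482]
0.021 [40.50216832 36.57515807]
0.045 [88.20747981 79.65505678]
per mm z [-0.22016889 -2.85177181] per mm y [ 3.00298183 -1.27561036] per mm x [1.91457676 1.72894318]
```

The eye opening is centred at crop (149,209). Shifted 45 mm along the hook it lands on (237,289), while the bend axis is near (237,298), so it threads with a small raise.

```bash
python3 -m handwheel '[{"translation":[-0.4,0,0],"rotation":[0,0,0],"fingers":0},{"translation":[-0.8,0,0],"rotation":[0,0,0],"fingers":0},{"translation":[-1.2,0,0.1],"rotation":[0,0,0],"fingers":0},{"translation":[-1.6,0,0.2],"rotation":[0,0,0],"fingers":0},{"translation":[-2,0,0.25],"rotation":[0,0,0],"fingers":0},{"translation":[-2.4,0,0.3],"rotation":[0,0,0],"fingers":0},{"translation":[-2.4,0,0.3],"rotation":[0,0,0],"fingers":0}]'; python3 -m handwheel '[{"translation":[-0.4,0,0.1],"rotation":[0,0,0],"fingers":0},{"translation":[-0.8,0,0.15],"rotation":[0,0,0],"fingers":0},{"translation":[-1.2,0,0.2],"rotation":[0,0,0],"fingers":0},{"translation":[-1.6,0,0.3],"rotation":[0,0,0],"fingers":0},{"translation":[-2,0,0.4],"rotation":[0,0,0],"fingers":0},{"translation":[-2,0,0.4],"rotation":[0,0,0],"fingers":0},{"translation":[-2,0,0.4],"rotation":[0,0,0],"fingers":0}]'
python3 - <<'E'
from h import *
cs=cam("scene"); a=get_image("scene"); b=get_image("side"); cv2.imwrite("pics/scene4.png",a)
o=observe(); e=o["position"]+R.from_quat(o["tcp_rot"]).apply([0,0,.164]); print(e,o["force"],o["moment"])
cv2.imwrite("pics/thr.png",cv2.resize(a[190:260,253:343],(771,600),interpolation=cv2.INTER_CUBIC))
plan([.607,-.147,.267-.020],-.057,10)
E
```

```text
time_s: 8.45
position: [0.5581, -0.1444, 0.4313]
tcp_rot: [0.028, 0.996, -0.003, 0.087]
force: [-0.4, 0.3, -3.9]
opening: 0.386
time_s: 9.32
position: [0.5784, -0.1454, 0.4308]
tcp_rot: [0.028, 0.996, -0.003, 0.087]
force: [-0.2, 0.1, -3.4]
opening: 0.389
[ 0.60679189 -0.14712316  0.26934466] [ 0.63514285  0.40709853 -2.30755431] [0.05798275 0.17911119 0.00443663]
translation cm [0.36, 0.01, 2.2] rotation deg [-0.02, 0.02, 0.08] tcp [ 0.5786 -0.1454  0.4085] t 9.425 F [ 0.64  0.41 -2.31] open 0.3888
```

View pics/thr.png

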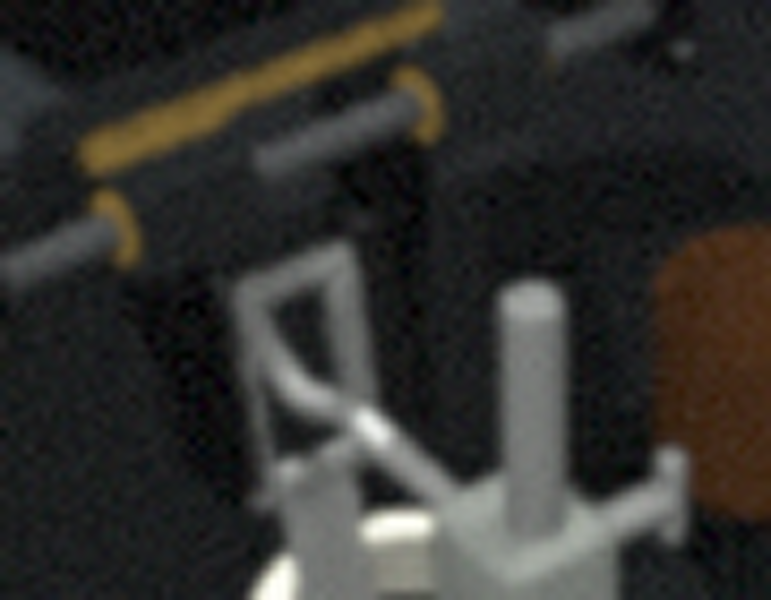

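The hook passes through the eye with space above and below it (crop (300,390)). I lower along the tool axis, feeling for contact.

```bash
python3 -m handwheel '[{"translation":[0,0,0.3],"rotation":[0,0,0],"fingers":0},{"translation":[0,0,0.6],"rotation":[0,0,0],"fingers":0},{"translation":[0,0,0.9],"rotation":[0,0,0],"fingers":0},{"translation":[0,0,1.2],"rotation":[0,0,0],"fingers":0},{"translation":[0,0,1.2],"rotation":[0,0,0],"fingers":0},{"translation":[0,0,1.2],"rotation":[0,0,0],"fingers":0}]'; for k in 1 2; do python3 - <<'E'
from h import *
get_image("scene"); o=observe(); print(o["force"].round(2),o["moment"].round(3))
E
done
python3 -m handwheel '[{"translation":[0,0,0.1],"rotation":[0,0,0],"fingers":0},{"translation":[0,0,0.1],"rotation":[0,0,0],"fingers":0}]'; python3 -m handwheel '[{"translation":[0,0,0.1],"rotation":[0,0,0],"fingers":0},{"translation":[0,0,0.1],"rotation":[0,0,0],"fingers":0}]'
```

```text
time_s: 10.18
position: [0.5804, -0.1456, 0.4191]
tcp_rot: [0.028, 0.996, -0.003, 0.087]
force: [-0.2, 0.3, -2.1]
opening: 0.389
[-0.04  0.76 -2.45] [-0.07   0.22  -0.001]
[ 0.22 -0.68 -1.76] [-0.018  0.174  0.005]
time_s: 10.52
position: [0.5806, -0.1456, 0.4182]
tcp_rot: [0.028, 0.996, -0.003, 0.087]
force: [0.8, -0.5, -3.4]
opening: 0.382
time_s: 10.78
position: [0.5807, -0.1456, 0.4171]
tcp_rot: [0.028, 0.996, -0.003, 0.087]
force: [-0.3, 0.2, -3.0]
opening: 0.389
```

```bash
for k in 1 2; do python3 -m handwheel '[{"translation":[0,0,0.1],"rotation":[0,0,0],"fingers":0},{"translation":[0,0,0.1],"rotation":[0,0,0],"fingers":0}]' | grep -E "pos|force";  python3 -c '
from h import *
get_image("scene"); o=observe(); print(o["force"].round(2),o["moment"].round(3))'; done
```

```text
position: [0.5809, -0.1456, 0.416]
force: [-0.1, 0.5, -3.1]
[-0.14 -0.32 -2.74] [ 0.048  0.195 -0.026]
position: [0.581, -0.1456, 0.4149]
force: [0.7, -0.0, -3.2]
[ 0.21 -0.56 -2.59] [ 0.015  0.144 -0.039]
```

```bash
for k in 1 2; do python3 -m handwheel '[{"translation":[0,0,0.1],"rotation":[0,0,0],"fingers":0},{"translation":[0,0,0.1],"rotation":[0,0,0],"fingers":0}]' | grep -E "pos|force";  python3 -c '
from h import *
get_image("scene"); o=observe(); print(o["force"].round(2),o["moment"].round(3))'; done
```

```text
position: [0.5812, -0.1456, 0.4139]
force: [0.0, -0.8, -3.3]
[ 0.89  0.25 -2.83] [-0.015  0.194 -0.016]
position: [0.5814, -0.1456, 0.4128]
force: [-0.3, -1.0, -2.6]
[-0.17 -0.09 -3.65] [0.048 0.188 0.007]
```

```bash
for k in 1; do python3 -m handwheel '[{"translation":[0,0,0.1],"rotation":[0,0,0],"fingers":0},{"translation":[0,0,0.1],"rotation":[0,0,0],"fingers":0}]' | grep -E "pos|force";  python3 -c '
from h import *
get_image("scene"); o=observe(); print(o["force"].round(2),o["moment"].round(3))'; done
```

```text
position: [0.5815, -0.1456, 0.4117]
force: [0.3, -0.5, -2.6]
[ 0.31  0.48 -3.74] [0.037 0.212 0.003]
```

```bash
for k in 1 2; do python3 -m handwheel '[{"translation":[0,0,0.1],"rotation":[0,0,0],"fingers":0},{"translation":[0,0,0.1],"rotation":[0,0,0],"fingers":0}]' | grep -E "pos|force";  python3 -c '
from h import *
get_image("scene"); o=observe(); print(o["force"].round(2),o["moment"].round(3))'; done
```

```text
position: [0.5817, -0.1456, 0.4107]
force: [0.7, 0.2, -2.9]
[-0.86  0.21 -2.48] [ 0.045  0.196 -0.018]
position: [0.5818, -0.1456, 0.4096]
force: [0.6, 0.1, -3.6]
[-0.17  0.11 -2.84] [0.043 0.164 0.006]
```

```bash
for k in 1 2; do python3 -m handwheel '[{"translation":[0,0,0.1],"rotation":[0,0,0],"fingers":0},{"translation":[0,0,0.1],"rotation":[0,0,0],"fingers":0}]' | grep -E "pos|force";  python3 -c '
from h import *
get_image("scene"); o=observe(); print(o["force"].round(2),o["moment"].round(3))'; done
```

```text
position: [0.582, -0.1456, 0.4086]
force: [-0.5, -0.1, -3.1]
[ 0.61  1.02 -3.25] [0.058 0.187 0.036]
position: [0.5822, -0.1456, 0.408]
force: [-0.3, -0.2, -0.2]
[-2.    0.53  0.95] [ 0.046  0.276 -0.021]
```

Run:
```python
from h import *
for k in range(5):
    a=get_image("scene"); o=observe(); print(o["force"].round(2),o["moment"].round(3))
b=get_image("side")
e=o["position"]+R.from_quat(o["tcp_rot"]).apply([0,0,.144]); ax=np.array([np.cos(.057),-np.sin(.057),0]); print("crown",e,(e-[.607,-.147,.267])@ax)
cv2.imwrite("pics/con.png",np.hstack([cv2.resize(a[190:265,250:325],(400,400),interpolation=cv2.INTER_CUBIC),cv2.resize(b[225:345,340:460],(400,400))]))
```

```text
[-0.82 -0.08 -0.4 ] [ 0.092  0.298 -0.046]
[-1.14  0.05  1.01] [0.059 0.354 0.006]
[-1.06  0.58  0.52] [0.064 0.306 0.037]
[-1.15  1.28  0.81] [ 0.044  0.308 -0.036]
[-1.32  0.41  1.11] [0.092 0.319 0.044]
crown [ 0.60712086 -0.14707709  0.26612999] 0.00012505064407402757
```

View pics/con.png

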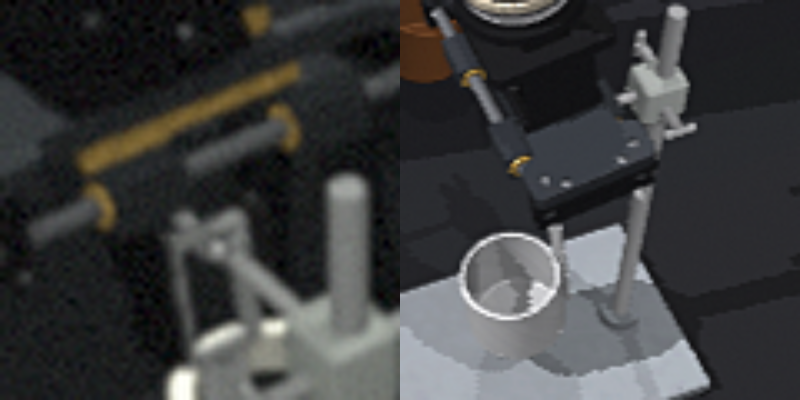

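The crown bar (crop (175,235)–(245,215)) now sits on the hook between the tip (185,222) and the shank (215,248), and the hook carries about 3.7 N. A side force of −1.1 N is left, so I nudge back about 1 mm to see whether it is sitting on the flank.

```bash
python3 -m handwheel '[{"translation":[0.05,0,0],"rotation":[0,0,0],"fingers":0},{"translation":[0.1,0,0],"rotation":[0,0,0],"fingers":0},{"translation":[0.1,0,0],"rotation":[0,0,0],"fingers":0}]' | grep -E "pos|force";  python3 - <<'E'
from h import *
for k in range(4):
    get_image("scene"); o=observe(); print(o["force"].round(2),o["moment"].round(3))
E
```

```text
position: [0.5817, -0.1456, 0.408]
force: [1.4, 1.0, -0.1]
[ 1.84 -0.19 -0.77] [ 0.084 -0.146  0.001]
[1.91 0.59 0.53] [ 0.066 -0.142  0.035]
[2.07 0.68 0.21] [ 0.019 -0.163 -0.001]
[ 1.53  0.37 -0.17] [ 0.128 -0.167  0.042]
```

```bash
python3 -m handwheel '[{"translation":[-0.03,0,0],"rotation":[0,0,0],"fingers":0},{"translation":[-0.03,0,0],"rotation":[0,0,0],"fingers":0}]' | grep -E "pos|force";  python3 - <<'E'
from h import *
for k in range(4):
    get_image("scene"); o=observe(); print(o["force"].round(2),o["moment"].round(3),o["opening"])
E
```

```text
position: [0.5817, -0.1457, 0.408]
force: [0.8, 0.0, -0.1]
[ 1.32 -0.02  0.28] [0.12  0.047 0.07 ] 0.3892413956763469
[ 0.97 -0.86 -0.52] [ 0.023  0.    -0.001] 0.38761340664500293
[0.9  0.28 0.45] [0.055 0.032 0.01 ] 0.3854647091769882
[ 1.42 -0.58 -0.84] [ 0.018  0.055 -0.01 ] 0.3845404608980147
```

The wrist now reads close to zero in both force and moment, so the hook carries the dipper. I release slowly.

```bash
python3 -m handwheel '[{"translation":[0,0,0],"rotation":[0,0,0],"fingers":3.4},{"translation":[0,0,0],"rotation":[0,0,0],"fingers":3.45},{"translation":[0,0,0],"rotation":[0,0,0],"fingers":3.5},{"translation":[0,0,0],"rotation":[0,0,0],"fingers":3.55},{"translation":[0,0,0],"rotation":[0,0,0],"fingers":3.6},{"translation":[0,0,0],"rotation":[0,0,0],"fingers":3.7},{"translation":[0,0,0],"rotation":[0,0,0],"fingers":3.8},{"translation":[0,0,0],"rotation":[0,0,0],"fingers":4},{"translation":[0,0,0],"rotation":[0,0,0],"fingers":4.5},{"translation":[0,0,0],"rotation":[0,0,0],"fingers":5.5},{"translation":[0,0,0],"rotation":[0,0,0],"fingers":6.5},{"translation":[0,0,0],"rotation":[0,0,0],"fingers":6.5}]'
python3 - <<'E'
from h import *
a=get_image("scene");b=get_image("side")
cv2.imwrite("pics/rel.png",np.hstack([cv2.resize(a[190:310,235:335],(400,480),interpolation=cv2.INTER_CUBIC),cv2.resize(b[225:345,340:440],(400,480))]))
plan([.607,-.147,.36],-.057,10); print(observe()["moment"])
E
```

```text
time_s: 16.3
position: [0.5817, -0.1457, 0.408]
tcp_rot: [0.028, 0.996, -0.003, 0.087]
force: [0.1, 0.0, 0.1]
opening: 0.722
translation cm [-1.66, 0.0, -11.24] rotation deg [-0.02, 0.03, 0.08] tcp [ 0.5786 -0.1454  0.5215] t 16.4 F [0.14 0.54 0.43] open 0.7355
[ 0.04462085  0.10548769 -0.01751674]
```

View pics/rel.png

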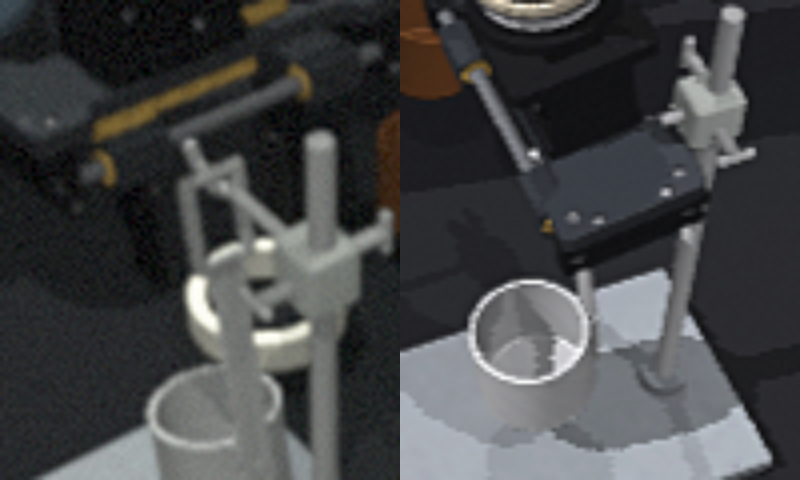

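The dipper hangs from the hook, the fingers are clear, and the wrist force is zero. I withdraw along the tool axis.

```bash
python3 -m handwheel '[{"translation":[0,0,-1],"rotation":[0,0,0],"fingers":6.5},{"translation":[0,0,-2],"rotation":[0,0,0],"fingers":6.5},{"translation":[0,0,-4],"rotation":[0,0,0],"fingers":6.5},{"translation":[0,0,-6],"rotation":[0,0,0],"fingers":6.5},{"translation":[0,0,-8],"rotation":[0,0,0],"fingers":6.5},{"translation":[0,0,-10],"rotation":[0,0,0],"fingers":6.5},{"translation":[0,0,-12],"rotation":[0,0,0],"fingers":6.5},{"translation":[0,0,-12],"rotation":[0,0,0],"fingers":6.5},{"translation":[0,0,-12],"rotation":[0,0,0],"fingers":6.5},{"translation":[0,0,-12],"rotation":[0,0,0],"fingers":6.5},{"translation":[0,0,-12],"rotation":[0,0,0],"fingers":6.5},{"translation":[0,0,-12],"rotation":[0,0,0],"fingers":6.5}]'
python3 - <<'E'
from h import *
a=get_image("scene"); [get_image("side") for k in range(6)]; a2=get_image("scene");b=get_image("side")
print("motion diff px",(cv2.GaussianBlur(cv2.absdiff(a,a2),(5,5),0).max(2)>25).sum())
s0=cv2.imread("pics/scene0.png")
d=(cv2.GaussianBlur(cv2.absdiff(s0,a2),(5,5),0).max(2)>40); print("tip/base/rack diff", d[350:470,60:240].sum(), d[320:385,300:360].sum())
cv2.imwrite("pics/end.png",np.hstack([cv2.resize(a2[190:340,225:345],(400,500),interpolation=cv2.INTER_CUBIC),cv2.resize(b[225:375,330:450],(400,500))]))
E
```

```text
time_s: 17.9
position: [0.5609, -0.1445, 0.5256]
tcp_rot: [0.028, 0.996, -0.003, 0.087]
force: [0.3, 0.5, -0.3]
opening: 0.746
motion diff px 7
tip/base/rack diff 0 720
```

View pics/end.png

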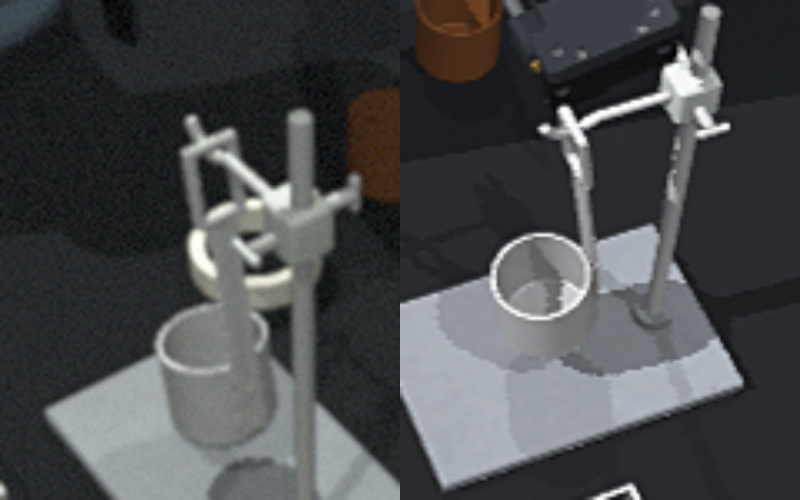

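The dipper hangs still with the cup on the tip's side, the crown in the bend next to the tip (scene crop (205,145)), and the robot well clear. I hand it in.

```bash
python3 -c "
from plant import job_done; print(job_done())"
```

```text
the job is handed in; nothing more can be done
None
```

The steel dipper hangs by its eye in the bend of the hook, cup on the side away from the rod, and the job is handed in. No verdict was reported.

**What I did:** I gripped the eye by its flat sides, lifted the dipper and pre-tilted it 10°. I then threaded the eye over the hook tip and lowered it in 1 mm steps until I felt contact, with the crown at about z = 0.266 m. I eased the side force down, let go slowly and backed off about 12 cm. Motion ended about 18 s in, out of the 72 s allowed.

**Last checks:**
- **Load:** just before release the vertical wrist force and the moment were near zero, so the hook carried the dipper. About 1 N of side force remained. After release the wrist read about zero.
- **Rest:** two pictures about 0.4 s apart differed by only 7 pixels. The last picture shows the crown in the bend and the robot clear.
- **Rack and stand:** the picture region around the tube rack is unchanged. The region around the stand's base did change (720 pixels). I put that down to the dipper's new shadow on the base, and did not measure the base again.
- **Beaker and tape roll:** I made no numeric check of these. The arm passed well above the tape roll and did not go near the beaker.

**What disagreed:** the two fixed cameras differed by up to about 11 mm on the hook's height, so I set the height by feel. Pressing on contact gave about 1 N of side force one way. A nudge of about 0.5 mm turned it to nearly 2 N the other way, which I took as friction on the level part of the bend.

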